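# Clear the stacked supplies off the drawing into their organiser trays

## Robot

A 7-joint arm with a two-finger parallel gripper is mounted at the origin on the work surface. World frame = base frame: x ahead of the robot, y to its left, z up, the work surface at z = 0. Lengths are in m, angles in rad, forces in N, time in s.
With the tool pointing down it reaches from about 0.4 to 0.85 m from the base axis. Payload 4.5 kg.
Tool frame: the origin (TCP) lies at the very end of the fingers, on their centre line; the grasp point (between the pads) lies 19 mm behind it; z points along the fingers, y is the line along which they close (so a half turn about z gives the same grasp; the last joint's range is limited). The gripper opens to 88 mm and grips with 3 to 60 N. Pads are 18 mm wide; open, the fingers measure 123 mm over their backs; the gripper's body (75 mm by 187 mm) begins 45 mm behind the grasp point.
Start: joints at [1.216, 0.689, -0.195, 1.565, 0.157, 0.902, -0.215], TCP at [0.237, -0.578, 0.239] pointing down, gripper open.
Joint ranges: [-3.01, 3.01], [-0.46, 2.08], [-1.47, 1.51], [0.13, 2.56], [-1, 4.14], [0.04, 2.09], [-2.66, 2.66]. Speed limits (rad/s): [2.57, 2.57, 3.14, 3.14, 3.14, 3.14, 3.14].

## Interface

Orientations are given as [roll, pitch, yaw] about the fixed x, y, z axes, in that order (R = Rz(yaw) Ry(pitch) Rx(roll)).
In Python, from cell import env gives the robot as it stands.
- The arm moves only by the shell command python3 -m crank 'ROWS' [OPENING] [FORCE]. ROWS is JSON, a list of rows, each an object with "dp": the shift along the world's x, y, z in cm, a list of three; "rot": the turn, a rotation vector about the world's x, y, z in degrees, a list of three. In form: [{"dp": [x, y, z], "rot": [ax, ay, az]}, ...]. A call has exactly 5 rows; each row shifts and turns the commanded pose from where the row before left it; what a row does not reach is not made up. A row lasts 1/10 s, in which the tool goes at most 50 mm and 8.59 degrees, less where a joint would pass 70% of its speed; a pose out of reach is approached as far as the arm can. A call with a gripper value outside its range is refused whole. OPENING is the finger opening in cm, from 0 to 8.81, set as the call begins (- or left out, the last holds). The fingers move at their own pace and stop on an object; FORCE is the grip in N (left out, the last holds). Time passes only in rows, so rows that do not move let the fingers close, or fill a call up. It gives the time, the measured TCP pose, the force, the opening and the grip force at its end, in the units of the state.
- env.sense(): the state, without advancing time (a new reading comes with each control period).
- env.capture(name): name is "scene" or "top"; returns a dict with "color" (384x512x3 uint8, red, green, blue), "intrinsics" (3x3 intrinsics, pixels), "R" (3x3) and "t" (3): a world point X has camera coordinates R X + t. Camera axes: x right, y down, z forward; pixel columns grow to the right and rows downward; lengths in m; the calibration is good to about 2 mm. A picture is of the moment at which its call begins. There is no depth.
- env.hand_in(): hands the job in; it is judged then, once.
The state is a dict: "clock": time; "qpos": joint angles; "qvel": joint speeds; "joint_efforts": joint torques, N m; "eef_pos": TCP position; "tool_rot": TCP orientation; "contact_force": force on the tool from outside, world axes, zero at the start; "ft_torque": the same for the moment, N m; "grip_width": finger opening in m; "grasp_force": force on a finger pad.
Only numpy, scipy, OpenCV 4.12 (cv2) and the standard library are available. Lean on these libraries where they do the work, as an engineer would, in place of code of your own. Each camera call takes 0.05 s, during which the arm holds its last target. There are 200 camera calls.

## Task

Clear the stack off the drawing: put the eraser, the nib tin, the pastel box and the pencil tin away, each lying flat inside the bamboo tray that fits it (the snug one, not just any it would go into). The lids are loose, so keep everything level and set it down rather than drop it, and leave the ink bottle and the water cup standing where they are.

Things in the scene. Friction and masses are not known exactly. Their poses are not given: they have to be found in the camera images.
- pencil_tin: Flat dark-blue coloured-pencil tin, 210 x 60 x 24 mm (length x width x height), with coloured stripes near both ends of its lid; the bottom of the stack, lying on the drawing. Origin: centre of its underside; x along its length, y across its width, z up. About 0.2 to 0.4 kg. Rigid, closed, lid not latched.
- pastel_box: Orange card box of pastels, 156 x 54 x 28 mm, with a row of small colour squares along one long edge of its top; lies lengthwise on the pencil tin. Origin: centre of its underside; x along its length, y across its width, z up. About 0.2 to 0.3 kg. Rigid, closed, lid not latched.
- nib_tin: Small brass-coloured tin of pen nibs with a black panel on its lid, 76 x 46 x 22 mm; lies on one half of the pastel box (either half), about 17 mm from the eraser end to end. Origin: centre of its underside; x along its length (roughly along the box's length), y across its width, z up. About 0.1 kg. Rigid.
- eraser: White block eraser in a blue and white sleeve, 50 x 26 x 18 mm; lies on the other half of the pastel box. Origin: centre of its underside; x along its length (roughly along the box's length), y across its width, z up. About 0.03 kg. Rigid.
- tray_long: The longest of four shallow fixed bamboo organiser trays (pale rim, darker floor): inside 234 x 84 mm (along its own x and y), which is 12 mm wider all round than the pencil tin it is made for; rim 5 mm thick, outside 244 x 94 mm, rim top 10 mm above the desk, floor 3 mm above the desk. Origin: centre of its underside, on the desk (z = 0); x along its length, z up.
- tray_medium: The second longest of four shallow fixed bamboo organiser trays (pale rim, darker floor): inside 180 x 78 mm (along its own x and y), which is 12 mm wider all round than the pastel box it is made for; rim 5 mm thick, outside 190 x 88 mm, rim top 10 mm above the desk, floor 3 mm above the desk. Origin: centre of its underside, on the desk (z = 0); x along its length, z up.
- tray_small: The second smallest of four shallow fixed bamboo organiser trays (pale rim, darker floor): inside 100 x 70 mm (along its own x and y), which is 12 mm wider all round than the nib tin it is made for; rim 5 mm thick, outside 110 x 80 mm, rim top 10 mm above the desk, floor 3 mm above the desk. Origin: centre of its underside, on the desk (z = 0); x along its length, z up.
- tray_tiny: The smallest of four shallow fixed bamboo organiser trays (pale rim, darker floor): inside 74 x 50 mm (along its own x and y), which is 12 mm wider all round than the eraser it is made for; rim 5 mm thick, outside 84 x 60 mm, rim top 10 mm above the desk, floor 3 mm above the desk. Origin: centre of its underside, on the desk (z = 0); x along its length, z up.
- ink_bottle: Loose squat black ink bottle with a paper band, 46 mm across, 61 mm high, standing upright near the trays; to be left alone. Origin: centre of its underside, z up.
- water_cup: Loose white ceramic water cup, 68 mm across the rim, 66 mm high, standing upright near the trays; to be left alone. Origin: centre of its underside, z up.

How it is judged:
At the end, for the whole second after the job is handed in: Each thing lies in its own fitting tray, right side up, flat on the floor (origin < 3.5 mm above it, tilt < 0.08 rad, within 20 mm of the tray centre), released and at rest; ink bottle and water cup upright within 25 mm of their start (horizontal distance between nib_tin and tray_small below 0.02 m and z of nib_tin in the frame of tray_small between 0 and 0.0065 m and angle between each of nib_tin, eraser, pastel_box, pencil_tin's own z axis and vertical below 0.08 rad and linear speed of each of nib_tin, eraser, pastel_box, pencil_tin below 0.02 m/s and angular speed of each of nib_tin, eraser, pastel_box, pencil_tin below 0.2 rad/s and contact force between each of nib_tin, eraser, pastel_box, pencil_tin and the fingers below 0.05 N and horizontal distance between eraser and tray_tiny below 0.02 m and z of eraser in the frame of tray_tiny between 0 and 0.0065 m and horizontal distance between pastel_box and tray_medium below 0.02 m and z of pastel_box in the frame of tray_medium between 0 and 0.0065 m and horizontal distance between pencil_tin and tray_long below 0.02 m and z of pencil_tin in the frame of tray_long between 0 and 0.0065 m and distance of each of ink_bottle, water_cup from where it was at the start of the episode below 0.025 m and angle between each of ink_bottle, water_cup's own z axis and vertical below 0.1 rad); the robot touches nothing.
It fails at once if one of the four things is tipped by more than about 30 degrees (angle between any of nib_tin, eraser, pastel_box, pencil_tin's own z axis and vertical above 0.55 rad).
It fails at once if one of the four things is let fall (out of the fingers and faster than 0.75 m/s, as after a drop of about 3 cm) ((linear speed of nib_tin above 0.75 m/s and contact force between nib_tin and the fingers below 0.05 N) or (linear speed of eraser above 0.75 m/s and contact force between eraser and the fingers below 0.05 N) or (linear speed of pastel_box above 0.75 m/s and contact force between pastel_box and the fingers below 0.05 N) or (linear speed of pencil_tin above 0.75 m/s and contact force between pencil_tin and the fingers below 0.05 N)).
It fails at once if the ink bottle is shoved more than 25 mm or tipped (distance of ink_bottle from where it was at the start of the episode above 0.025 m or angle between ink_bottle's own z axis and vertical above 0.3 rad).
It fails at once if the water cup is shoved more than 25 mm or tipped (distance of water_cup from where it was at the start of the episode above 0.025 m or angle between water_cup's own z axis and vertical above 0.3 rad).
It also fails if it takes over 96 s, if anything falls off the work surface, if the arm or the gripper's body presses on something with over 40 N, if the wrist force passes 120 N, or if a joint passes its speed limit or range.

## Working session

There is one attempt and no reset: what is moved stays moved. The work goes in short steps, Python scripts to look and compute and a shell command to move; the robot and the scene stay as the last step left them, time stands still between calls to the robot, and variables do not carry over. Pictures are saved under pics/ and viewed, at most 14 in all, crops included, and the job is handed in when it is done.

```bash
mkdir -p pics; cat > h.py <<'E'
import numpy as np, cv2
from cell import env
def save(cam,name):
    c=env.capture(cam); cv2.imwrite(f'pics/{name}.png',cv2.cvtColor(c['color'],cv2.COLOR_RGB2BGR))
    np.savez(f'pics/{name}.npz',**{k:np.array(v) for k,v in c.items()}); return c
def ray(c,uv,z):
    K,R,t=[np.array(c[k]) for k in('intrinsics','R','t')]
    o=-R.T@t; d=R.T@np.linalg.solve(K,[uv[0],uv[1],1]); return o+d*(z-o[2])/d[2]
def proj(c,X):
    K,R,t=[np.array(c[k]) for k in('intrinsics','R','t')]
    p=K@(R@np.array(X)+t); return p[:2]/p[2]
E
python3 - <<'E'
from h import *
s=env.sense(); print({k:np.round(v,3).tolist() for k,v in s.items()})
for n in('top','scene'):
    c=save(n,n+'0'); print(n,(-c['R'].T@c['t']).round(3), [ray(c,p,0).round(3).tolist() for p in((0,0),(511,0),(0,383),(511,383))])
a=cv2.imread('pics/top0.png'); cv2.imwrite('pics/top0b.png',cv2.resize(a,(800,600),interpolation=cv2.INTER_CUBIC))
E
```

```text
{'clock': 0.0, 'qpos': [1.216, 0.69, -0.195, 1.566, 0.157, 0.902, -0.215], 'qvel': [-0.001, -0.001, -0.001, -0.0, 0.0, 0.001, -0.001], 'joint_efforts': [-0.0, -52.755, -1.267, -15.342, -0.053, 0.007, 0.0], 'eef_pos': [0.237, -0.578, 0.238], 'tool_rot': [-3.14, 0.0, 0.389], 'contact_force': [0.754, -0.831, 0.663], 'ft_torque': [0.003, -0.019, 0.016], 'grasp_force': 0.0, 'grip_width': 0.088}
top [3.520e-01 1.000e-03 1.121e+00] [[1.131, 0.769, 0.0], [1.197, -0.751, 0.0], [0.084, 0.616, 0.0], [0.108, -0.654, 0.0]]
scene [ 1.609 -0.052  0.842] [[-2.329, -2.158, 0.0], [-2.797, 2.599, 0.0], [1.131, -0.55, 0.0], [1.141, 0.522, 0.0]]
```

View pics/top0b.png

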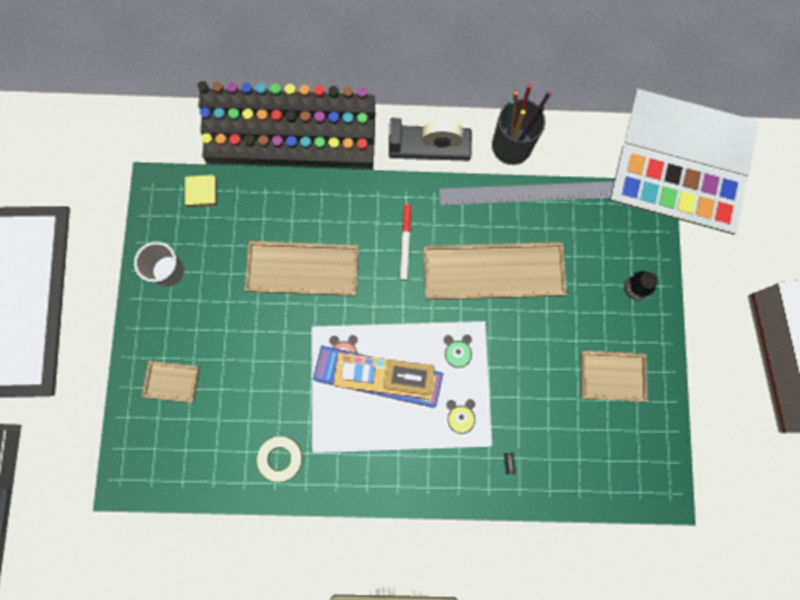

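View pics/scene0.png

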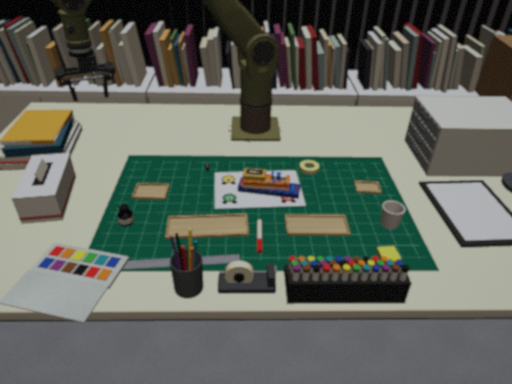

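The top view (800x600) shows the stack around (378,376), with the eraser on the left at (358,373) and the nib tin on the right at (409,377). The trays are long (495,270), medium (302,268), small (614,376) and tiny (171,382). The cup is at (158,264) and the ink bottle at (642,285).

```bash
python3 - <<'E'
from h import *
c=dict(np.load('pics/top0.npz')); im=cv2.imread('pics/top0.png')
S=1.5625
hsv=cv2.cvtColor(im,cv2.COLOR_BGR2HSV)
m=((hsv[...,0]<28)&(hsv[...,1]>40)&(hsv[...,2]>60)).astype(np.uint8)
print(hsv[int(270/S),int(495/S)])
for n,(u,v,w,h),L in(('long',(495,270,90,45),(.244,.094)),('medium',(302,268,75,45),(.19,.088)),('small',(614,376,50,40),(.11,.08)),('tiny',(171,382,40,35),(.084,.06))):
    x0,x1,y0,y1=[int(a/S) for a in(u-w,u+w,v-h,v+h)]
    mm=np.zeros_like(m); mm[y0:y1,x0:x1]=m[y0:y1,x0:x1]
    cs,_=cv2.findContours(cv2.resize(mm*255,None,fx=4,fy=4,interpolation=cv2.INTER_LINEAR)//128,cv2.RETR_EXTERNAL,cv2.CHAIN_APPROX_NONE)
    q=max(cs,key=cv2.contourArea)[:,0]
    P=np.array([ray(c,(p-1.5)/4,.008)[:2] for p in q],np.float32)
    r=cv2.minAreaRect(P*1000); b=cv2.boxPoints(r)
    e=b[1]-b[0]; f=b[2]-b[1]; l=e if np.hypot(*e)>np.hypot(*f) else f
    print(n,np.round(r[0],1),np.round(r[1],1),L,'long-axis yaw',np.degrees(np.arctan2(l[1],l[0]))%180)
cv2.imwrite('pics/stack0.png',cv2.resize(im[205:275,190:296],None,fx=7.5,fy=7.5,interpolation=cv2.INTER_CUBIC))
E
```

```text
[ 19  74 209]
long [ 636.7 -159.7] [ 95.8 246.3] (0.244, 0.094) long-axis yaw 93.37003
medium [631.1 175.6] [192.1  90.5] (0.19, 0.088) long-axis yaw 89.561424
small [ 459.3 -362.8] [112.1  82. ] (0.11, 0.08) long-axis yaw 88.59434
tiny [429.6 382.2] [87.2 61.4] (0.084, 0.06) long-axis yaw 85.21394
```

View pics/stack0.png

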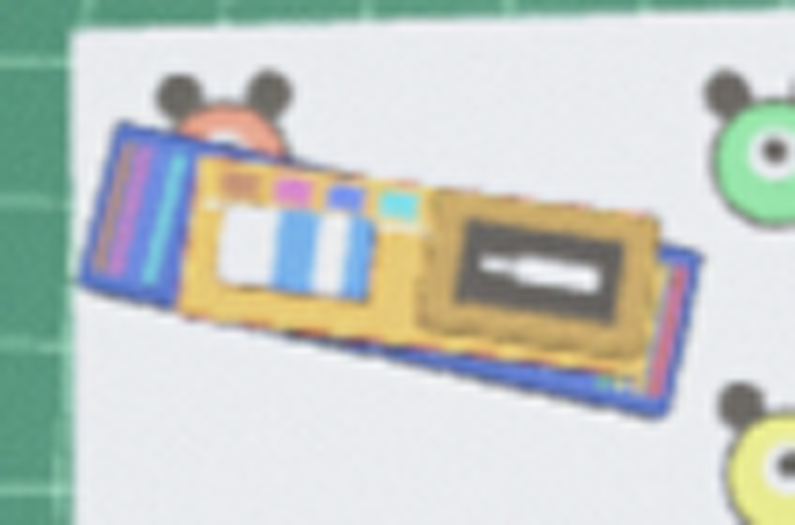

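The crop (7.5x, from column 190 and row 205) shows these corners:
- **Pencil tin:** (118,122), (703,258), (665,418), (80,287)
- **Nib tin:** (435,190), (660,215), (640,360), (418,330)
- **Eraser:** (222,205), (374,220), (365,300), (218,283)
- **Pastel box:** left edge (198,155) to (180,315), right-bottom (645,388)

```bash
python3 - <<'E'
from h import *
from scipy.optimize import least_squares
c=dict(np.load('pics/top0.npz'))
w=lambda p,z: ray(c,(np.array(p)+.5)/7.5-.5+[190,205],z)[:2]
def fit(n,pts,z,L,W):
    P=np.array([w(p,z) for p in pts[:,:2]]); s=pts[:,2:]*[L/2,W/2]
    def f(x): C,S=np.cos(x[2]),np.sin(x[2]); return (s@np.array([[C,S],[-S,C]])+x[:2]-P).ravel()
    r=least_squares(f,[*P.mean(0),-1.8])
    print(n,(r.x[:2]*1000).round(1),'yaw',np.degrees(r.x[2]).round(1),'res mm',(r.fun*1000).round(1))
A=lambda *a:np.array(a,float)
# local x runs to image right (-y world), local y to image up (+x)
q=lambda a,b,d,e:A((*a,-1,1),(*b,1,1),(*d,1,-1),(*e,-1,-1))
fit('pencil',q((118,122),(703,258),(665,418),(80,287)),.024,.21,.06)
fit('pastel',A((198,155,-1,1),(180,315,-1,-1),(645,388,1,-1)),.052,.156,.054)
fit('nib',q((435,190),(660,215),(640,360),(418,330)),.074,.076,.046)
fit('eraser',q((222,205),(374,220),(365,300),(218,283)),.070,.050,.026)
im=cv2.imread('pics/top0.png')
for n,p in(('cup',(158,264)),('ink',(642,285))): print(n,ray(c,np.array(p)/1.5625,.06).round(3))
s=env.sense(); print(s['tool_rot'],np.round(s['eef_pos'],4))
E
```

```text
pencil [445.9  36.4] yaw -101.3 res mm [ 0.9  0.5  1.6 -1.1 -2.1 -1.5 -0.4  2.1]
pastel [443.9  25.4] yaw -96.9 res mm [-0.7 -2.5 -0.4  0.5  1.1  2. ]
nib [442.  -13.8] yaw -95.6 res mm [-0.1  0.6 -1.2 -0.2  0.9 -1.4  0.4  1. ]
eraser [447.3  66.9] yaw -94.1 res mm [-0.1 -0.7 -0.1 -0.1  0.5 -0.2 -0.3  1. ]
cup [0.617 0.402 0.06 ]
ink [ 0.606 -0.399  0.06 ]
[-3.13997078e+00  1.08304927e-04  3.88822381e-01] [ 0.2367 -0.5779  0.238 ]
```

```bash

python3 -m crank '[{"dp":[3,3.5,-0.5],"rot":[0,0,4.2]},{"dp":[3,3.5,-0.5],"rot":[0,0,4.2]},{"dp":[3,3.5,-0.5],"rot":[0,0,4.2]},{"dp":[3,3.5,-0.5],"rot":[0,0,4.2]},{"dp":[3,3.5,-0.5],"rot":[0,0,4.2]}]' 8.8 25
python3 -m crank '[{"dp":[1.2,4.6,0],"rot":[0,0,4.2]},{"dp":[1.2,4.6,0],"rot":[0,0,4.2]},{"dp":[1.2,4.6,0],"rot":[0,0,4.2]},{"dp":[1.2,4.6,0],"rot":[0,0,4.2]},{"dp":[1.2,4.6,0],"rot":[0,0,4.2]}]'
python3 -m crank '[{"dp":[0,4.6,0],"rot":[0,0,4.2]},{"dp":[0,4.6,0],"rot":[0,0,4.2]},{"dp":[0,4.6,0],"rot":[0,0,4.2]},{"dp":[0,4.6,0],"rot":[0,0,4.2]},{"dp":[0,4.6,0],"rot":[0,0,4.2]}]'
```

```text
clock: 0.6
eef_pos: [0.3877, -0.4018, 0.2133]
tool_rot: [-3.141, 0.0, 0.758]
contact_force: [0.5, -0.4, 0.9]
grip_width: 0.088
grasp_force: 0.0
clock: 1.1
eef_pos: [0.447, -0.1716, 0.2136]
tool_rot: [-3.141, 0.0, 1.125]
contact_force: [0.9, -0.4, -0.2]
grip_width: 0.0878
grasp_force: 0.0
clock: 1.6
eef_pos: [0.4466, 0.0583, 0.2136]
tool_rot: [-3.141, 0.0, 1.491]
contact_force: [1.5, 0.4, 0.4]
grip_width: 0.0879
grasp_force: 0.0
```

```bash

python3 -m crank '[{"dp":[0,0.45,-3],"rot":[0,0,0.2]},{"dp":[0,0.45,-3],"rot":[0,0,0.2]},{"dp":[0,0,-3],"rot":[0,0,0]},{"dp":[0,0,-2.5],"rot":[0,0,0]},{"dp":[0,0,-1.5],"rot":[0,0,0]}]' 5
python3 -m crank '[{"dp":[0,0,-1.2],"rot":[0,0,0]},{"dp":[0,0,-0.9],"rot":[0,0,0]},{"dp":[0,0,0],"rot":[0,0,0]},{"dp":[0,0,0],"rot":[0,0,0]},{"dp":[0,0,0],"rot":[0,0,0]}]' 
python3 -m crank '[{"dp":[0,0,0],"rot":[0,0,0]},{"dp":[0,0,0],"rot":[0,0,0]},{"dp":[0,0,0],"rot":[0,0,0]},{"dp":[0,0,0],"rot":[0,0,0]},{"dp":[0,0,0],"rot":[0,0,0]}]' 1 12
python3 -m crank '[{"dp":[0,0,0],"rot":[0,0,0]},{"dp":[0,0,0],"rot":[0,0,0]},{"dp":[0,0,0],"rot":[0,0,0]},{"dp":[0,0,0],"rot":[0,0,0]},{"dp":[0,0,0],"rot":[0,0,0]}]' 1 12
python3 - <<'E'
from h import *
c=save('scene','s1');im=cv2.imread('pics/s1.png')
cv2.imwrite('pics/s1b.png',cv2.resize(im[130:220,200:320],None,fx=6,fy=6,interpolation=cv2.INTER_CUBIC))
E
```

```text
clock: 2.1
eef_pos: [0.4461, 0.0656, 0.0819]
tool_rot: [-3.139, 0.001, 1.496]
contact_force: [-0.3, 0.7, -0.3]
grip_width: 0.051
grasp_force: 0.0
clock: 2.6
eef_pos: [0.4473, 0.0656, 0.0633]
tool_rot: [3.141, -0.0, 1.495]
contact_force: [-0.3, 0.6, 0.8]
grip_width: 0.0502
grasp_force: 0.0
clock: 3.1
eef_pos: [0.4472, 0.0656, 0.063]
tool_rot: [3.141, -0.0, 1.495]
contact_force: [0.8, 0.2, 3.3]
grip_width: 0.0259
grasp_force: 12.0
clock: 3.6
eef_pos: [0.4472, 0.0656, 0.063]
tool_rot: [3.141, -0.0, 1.495]
contact_force: [0.0, -0.6, 5.7]
grip_width: 0.0259
grasp_force: 12.0
```

View pics/s1b.png

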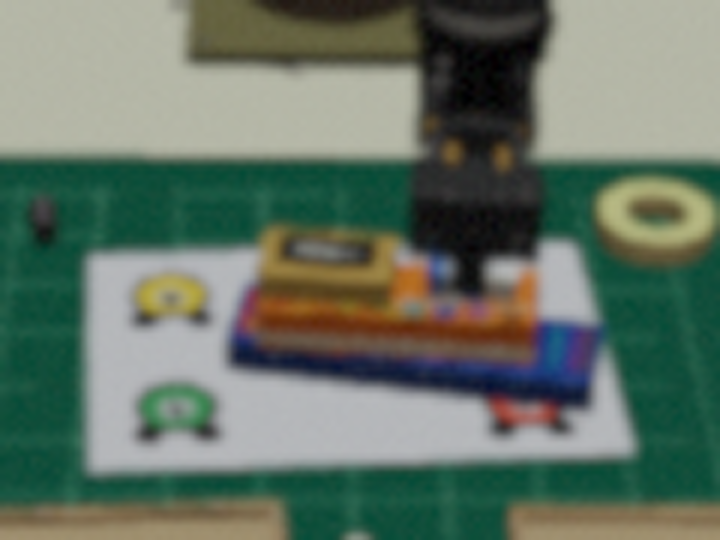

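The crop shows the fingers closed on the eraser at (470,275), with an opening of 25.9 mm and the stack undisturbed.

```bash

python3 -m crank '[{"dp":[0,0,0.5],"rot":[0,0,0]},{"dp":[0,0,1.5],"rot":[0,0,0]},{"dp":[0,0,1.5],"rot":[0,0,0]},{"dp":[0,0,1],"rot":[0,0,0]},{"dp":[0,0.5,0.5],"rot":[0,0,0]}]'
python3 -m crank '[{"dp":[0,1.5,0],"rot":[0,0,0]},{"dp":[0,2.5,0],"rot":[0,0,0]},{"dp":[-0.3,3,0],"rot":[0,0,0]},{"dp":[-0.3,3,0],"rot":[0,0,0]},{"dp":[-0.3,3,0],"rot":[0,0,0]}]'
python3 -m crank '[{"dp":[-0.3,3,0],"rot":[0,0,0]},{"dp":[-0.3,3,0],"rot":[0,0,0]},{"dp":[-0.3,3,0],"rot":[0,0,0]},{"dp":[0,3,0],"rot":[0,0,0]},{"dp":[0,2.5,0],"rot":[0,0,0]}]'
python3 -m crank '[{"dp":[0,2,0],"rot":[0,0,0]},{"dp":[0,1.2,0],"rot":[0,0,0]},{"dp":[0,0.5,0],"rot":[0,0,0]},{"dp":[0,0,0],"rot":[0,0,0]},{"dp":[0,0,0],"rot":[0,0,0]}]'
```

```text
clock: 4.15
eef_pos: [0.4469, 0.07, 0.1135]
tool_rot: [3.141, 0.0, 1.494]
contact_force: [-0.5, -0.1, -0.7]
grip_width: 0.0259
grasp_force: 12.0
clock: 4.65
eef_pos: [0.4373, 0.2021, 0.1125]
tool_rot: [-3.141, 0.0, 1.496]
contact_force: [0.9, 1.0, 0.3]
grip_width: 0.026
grasp_force: 12.0
clock: 5.15
eef_pos: [0.4278, 0.3479, 0.1124]
tool_rot: [-3.141, -0.0, 1.497]
contact_force: [0.7, -0.4, -0.0]
grip_width: 0.026
grasp_force: 12.0
clock: 5.65
eef_pos: [0.4291, 0.3811, 0.1125]
tool_rot: [-3.141, 0.002, 1.494]
contact_force: [-0.6, -0.4, -0.4]
grip_width: 0.0257
grasp_force: 12.0
```

```bash

python3 -m crank '[{"dp":[0,0,-1],"rot":[0,0,0]},{"dp":[0,0,-2],"rot":[0,0,0]},{"dp":[0,0,-2],"rot":[0,0,0]},{"dp":[0,0,-1.6],"rot":[0,0,0]},{"dp":[0,0,-1.2],"rot":[0,0,0]}]'
python3 -m crank '[{"dp":[0,0,-0.8],"rot":[0,0,0]},{"dp":[0,0,-0.6],"rot":[0,0,0]},{"dp":[0,0,-0.3],"rot":[0,0,0]},{"dp":[0,0,-0.2],"rot":[0,0,0]},{"dp":[0,0,0],"rot":[0,0,0]}]'
python3 -m crank '[{"dp":[0,0,-0.1],"rot":[0,0,0]},{"dp":[0,0,0],"rot":[0,0,0]},{"dp":[0,0,0],"rot":[0,0,0]},{"dp":[0,0,0],"rot":[0,0,0]},{"dp":[0,0,0],"rot":[0,0,0]}]'
python3 -m crank '[{"dp":[0,0,0],"rot":[0,0,0]},{"dp":[0,0,0],"rot":[0,0,0]},{"dp":[0,0,0],"rot":[0,0,0]},{"dp":[0,0,0],"rot":[0,0,0]},{"dp":[0,0,0],"rot":[0,0,0]}]' 4.6
```

```text
clock: 6.15
eef_pos: [0.4287, 0.3812, 0.0331]
tool_rot: [-3.141, 0.002, 1.494]
contact_force: [-1.0, 0.9, -1.0]
grip_width: 0.0258
grasp_force: 12.0
clock: 6.65
eef_pos: [0.4291, 0.3828, 0.0159]
tool_rot: [3.141, -0.0, 1.495]
contact_force: [0.8, -1.2, -0.6]
grip_width: 0.0258
grasp_force: 12.0
clock: 7.15
eef_pos: [0.429, 0.3827, 0.0148]
tool_rot: [3.141, -0.0, 1.495]
contact_force: [0.3, 0.3, -0.1]
grip_width: 0.0259
grasp_force: 12.0
clock: 7.65
eef_pos: [0.429, 0.3826, 0.0147]
tool_rot: [3.141, -0.0, 1.495]
contact_force: [-0.1, -0.3, 0.2]
grip_width: 0.0458
grasp_force: 0.0
```

```bash

python3 -m crank '[{"dp":[0,0,0.6],"rot":[0,0,0]},{"dp":[0,0,1.5],"rot":[0,0,0]},{"dp":[0,0,3],"rot":[0,0,0]},{"dp":[0,-0.5,3],"rot":[0,0,0]},{"dp":[0,-3,2.5],"rot":[0,0,0]}]'
python3 -m crank '[{"dp":[0.3,-4.5,0.5],"rot":[0,0,0]},{"dp":[0.3,-4.5,0],"rot":[0,0,0]},{"dp":[0.3,-4.5,0],"rot":[0,0,0]},{"dp":[0.3,-4.5,0],"rot":[0,0,0]},{"dp":[0.1,-4.5,0],"rot":[0,0,0]}]' 7
python3 -m crank '[{"dp":[0,-4.5,0],"rot":[0,0,-0.4]},{"dp":[0,-4,0],"rot":[0,0,-0.4]},{"dp":[0,-3,0],"rot":[0,0,-0.5]},{"dp":[0,-1.6,0],"rot":[0,0,0]},{"dp":[0,-0.5,0],"rot":[0,0,0]}]'
python3 - <<'E'
from h import *
c=save('top','t2');im=cv2.imread('pics/t2.png')
a=cv2.resize(im[200:275,80:170],None,fx=5,fy=5,interpolation=cv2.INTER_CUBIC)
b=cv2.resize(im[200:275,195:255],None,fx=5,fy=5,interpolation=cv2.INTER_CUBIC)
cv2.imwrite('pics/t2b.png',np.hstack([a,b]))
E
```

```text
clock: 8.15
eef_pos: [0.4289, 0.3522, 0.1238]
tool_rot: [3.139, -0.007, 1.5]
contact_force: [0.4, 0.2, 0.1]
grip_width: 0.0461
grasp_force: 0.0
clock: 8.65
eef_pos: [0.4426, 0.121, 0.127]
tool_rot: [3.139, -0.001, 1.495]
contact_force: [0.7, -0.2, 0.4]
grip_width: 0.0699
grasp_force: 0.0
clock: 9.15
eef_pos: [0.4421, -0.0158, 0.1267]
tool_rot: [3.14, 0.001, 1.469]
contact_force: [-0.0, 1.0, 0.5]
grip_width: 0.0699
grasp_force: 0.0
```

View pics/t2b.png

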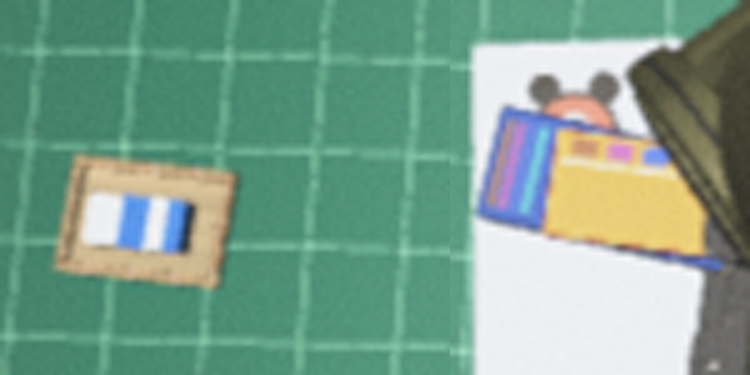

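The crop shows the eraser flat in the tiny tray at (135,222), about 6 mm off the tray centre at (147,222). The pastel box and pencil tin have not moved.

```bash

python3 -m crank '[{"dp":[0,0.2,-1],"rot":[0,0,0]},{"dp":[0,0,-1.5],"rot":[0,0,0]},{"dp":[0,0,-1.5],"rot":[0,0,0]},{"dp":[0,0,-1.2],"rot":[0,0,0]},{"dp":[0,0,-0.6],"rot":[0,0,0]}]'
python3 -m crank '[{"dp":[0,0,-0.5],"rot":[0,0,0]},{"dp":[0,0,-0.1],"rot":[0,0,0]},{"dp":[0,0,0],"rot":[0,0,0]},{"dp":[0,0,0],"rot":[0,0,0]},{"dp":[0,0,0],"rot":[0,0,0]}]'
python3 -m crank '[{"dp":[0,0,0],"rot":[0,0,0]},{"dp":[0,0,0],"rot":[0,0,0]},{"dp":[0,0,0],"rot":[0,0,0]},{"dp":[0,0,0],"rot":[0,0,0]},{"dp":[0,0,0],"rot":[0,0,0]}]' 3.5 18
python3 -m crank '[{"dp":[0,0,0],"rot":[0,0,0]},{"dp":[0,0,0.5],"rot":[0,0,0]},{"dp":[0,0,1],"rot":[0,0,0]},{"dp":[0,0,1.5],"rot":[0,0,0]},{"dp":[0,0,2],"rot":[0,0,0]}]'
```

```text
clock: 9.7
eef_pos: [0.4422, -0.0096, 0.0674]
tool_rot: [3.141, -0.001, 1.475]
contact_force: [0.1, 0.3, -0.0]
grip_width: 0.07
grasp_force: 0.0
clock: 10.2
eef_pos: [0.4422, -0.0114, 0.0621]
tool_rot: [3.141, -0.0, 1.472]
contact_force: [-0.8, -0.4, -0.1]
grip_width: 0.07
grasp_force: 0.0
clock: 10.7
eef_pos: [0.4422, -0.0113, 0.0618]
tool_rot: [3.141, -0.0, 1.473]
contact_force: [1.0, -0.5, 1.1]
grip_width: 0.0457
grasp_force: 18.0
clock: 11.2
eef_pos: [0.441, -0.0114, 0.112]
tool_rot: [-3.139, 0.001, 1.473]
contact_force: [0.1, -0.3, -0.7]
grip_width: 0.0459
grasp_force: 18.0
```

```bash

python3 -m crank '[{"dp":[0,-1,0.5],"rot":[0,0,0]},{"dp":[0,-2,0],"rot":[0,0,0]},{"dp":[0.2,-3,0],"rot":[0,0,0.5]},{"dp":[0.2,-3,0],"rot":[0,0,0.5]},{"dp":[0.2,-3,0],"rot":[0,0,0.5]}]'
python3 -m crank '[{"dp":[0.2,-3,0],"rot":[0,0,0.5]},{"dp":[0.2,-3,0],"rot":[0,0,0.5]},{"dp":[0.2,-3,0],"rot":[0,0,0.5]},{"dp":[0.2,-3,0],"rot":[0,0,0.6]},{"dp":[0.2,-3,0],"rot":[0,0,0.6]}]'
python3 -m crank '[{"dp":[0.2,-3,0],"rot":[0,0,0]},{"dp":[0,-2.4,0],"rot":[0,0,0]},{"dp":[0,-1.5,0],"rot":[0,0,0]},{"dp":[0,-0.8,0],"rot":[0,0,0]},{"dp":[0,-0.2,0],"rot":[0,0,0]}]'
python3 -m crank '[{"dp":[0,0,0],"rot":[0,0,0]},{"dp":[0,0,-1],"rot":[0,0,0]},{"dp":[0,0,-2],"rot":[0,0,0]},{"dp":[0,0,-2],"rot":[0,0,0]},{"dp":[0,0,-1.5],"rot":[0,0,0]}]'
```

```text
clock: 11.7
eef_pos: [0.4474, -0.1325, 0.1169]
tool_rot: [-3.141, 0.0, 1.5]
contact_force: [0.2, 0.4, -0.9]
grip_width: 0.0462
grasp_force: 18.0
clock: 12.2
eef_pos: [0.4571, -0.2826, 0.1168]
tool_rot: [-3.14, -0.0, 1.546]
contact_force: [-0.8, -0.7, -1.6]
grip_width: 0.0458
grasp_force: 18.0
clock: 12.7
eef_pos: [0.4592, -0.361, 0.1166]
tool_rot: [-3.141, -0.0, 1.545]
contact_force: [-0.0, -0.2, -1.6]
grip_width: 0.0459
grasp_force: 18.0
clock: 13.2
eef_pos: [0.4596, -0.3589, 0.0501]
tool_rot: [-3.14, -0.001, 1.548]
contact_force: [-0.1, 0.3, -1.4]
grip_width: 0.0461
grasp_force: 18.0
```

```bash

python3 -m crank '[{"dp":[0,-0.1,-1.2],"rot":[0,0,0]},{"dp":[0,0,-1],"rot":[0,0,0]},{"dp":[0,0,-0.8],"rot":[0,0,0]},{"dp":[0,0,-0.4],"rot":[0,0,0]},{"dp":[0,0,-0.2],"rot":[0,0,0]}]'
python3 -m crank '[{"dp":[0,0,-0.1],"rot":[0,0,0]},{"dp":[0,0,0],"rot":[0,0,0]},{"dp":[0,0,0],"rot":[0,0,0]},{"dp":[0,0,0],"rot":[0,0,0]},{"dp":[0,0,0],"rot":[0,0,0]}]'
```

```text
clock: 13.7
eef_pos: [0.46, -0.3614, 0.0156]
tool_rot: [3.141, 0.0, 1.546]
contact_force: [0.2, 0.3, -1.1]
grip_width: 0.0458
grasp_force: 18.0
clock: 14.2
eef_pos: [0.46, -0.3615, 0.015]
tool_rot: [3.141, 0.0, 1.546]
contact_force: [0.1, -1.3, -1.2]
grip_width: 0.0461
grasp_force: 18.0
```

```bash

python3 -m crank '[{"dp":[0,0,-0.1],"rot":[0,0,0]},{"dp":[0,0,-0.1],"rot":[0,0,0]},{"dp":[0,0,0],"rot":[0,0,0]},{"dp":[0,0,0],"rot":[0,0,0]},{"dp":[0,0,0],"rot":[0,0,0]}]'
python3 -m crank '[{"dp":[0,0,0],"rot":[0,0,0]},{"dp":[0,0,0],"rot":[0,0,0]},{"dp":[0,0,0],"rot":[0,0,0]},{"dp":[0,0,0],"rot":[0,0,0]},{"dp":[0,0,0],"rot":[0,0,0]}]' 6.4
python3 -m crank '[{"dp":[0,0,0.6],"rot":[0,0,0]},{"dp":[0,0,1.5],"rot":[0,0,0]},{"dp":[0,0,3],"rot":[0,0,0]},{"dp":[0,0.5,3],"rot":[0,0,0]},{"dp":[0,3,2.5],"rot":[0,0,0]}]'
python3 - <<'E'
from h import *
c=save('top','t3');im=cv2.imread('pics/t3.png')
cv2.imwrite('pics/t3b.png',cv2.resize(im[205:275,190:296],None,fx=7.5,fy=7.5,interpolation=cv2.INTER_CUBIC))
E
```

```text
clock: 14.7
eef_pos: [0.46, -0.3614, 0.0129]
tool_rot: [3.141, 0.0, 1.546]
contact_force: [-0.4, -0.2, 1.7]
grip_width: 0.0458
grasp_force: 18.0
clock: 15.2
eef_pos: [0.46, -0.3614, 0.0127]
tool_rot: [3.142, -0.0, 1.546]
contact_force: [-0.3, 0.2, -0.2]
grip_width: 0.0637
grasp_force: 0.0
clock: 15.7
eef_pos: [0.4598, -0.3302, 0.1212]
tool_rot: [3.139, 0.004, 1.54]
contact_force: [0.5, 0.7, -0.5]
grip_width: 0.0642
grasp_force: 0.0
```

View pics/t3b.png

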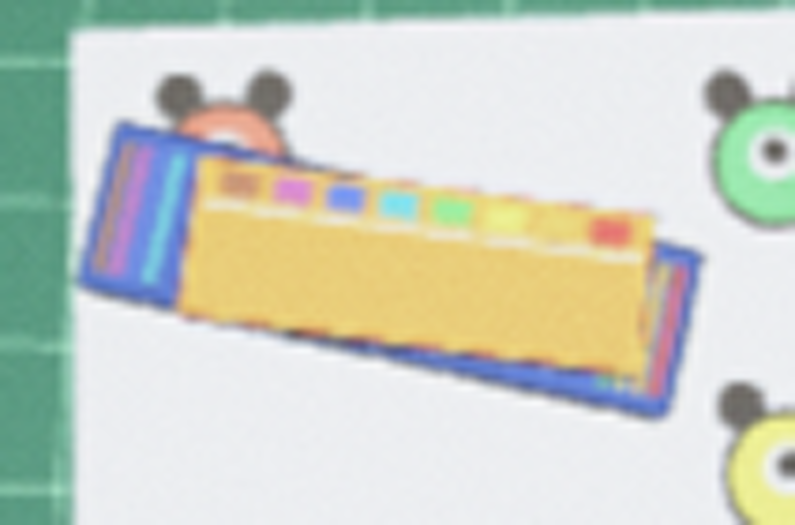

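The whole pastel box is now visible, with corners (198,155), (655,212), (640,382) and (180,317). The pencil tin has not moved.

```bash
python3 - <<'E'
from h import *
c=dict(np.load('pics/t3.npz'))
P=np.array([ray(c,(np.array(p)+.5)/7.5-.5+[190,205],.052)[:2] for p in((198,155),(655,212),(640,382),(180,317))])*1000
print(P.round(1),P.mean(0).round(1),cv2.minAreaRect(P.astype(np.float32)))
im=cv2.imread('pics/t3.png'); cv2.imwrite('pics/t3c.png',cv2.resize(im[210:270,365:425],None,fx=5,fy=5))
E
```

```text
[[480.8 102.1]
 [465.7 -53. ]
 [408.6 -49.1]
 [426.1 105.5]] [445.3  26.4] ((444.6703186035156, 26.499988555908203), (157.4437255859375, 57.23966979980469), 84.4620361328125)
```

View pics/t3c.png

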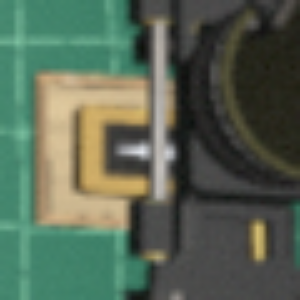

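The crop shows the nib tin lying in the small tray, partly hidden by the gripper. Next is the pastel box.

```bash

python3 -m crank '[{"dp":[0,4,0],"rot":[0,0,-0.4]},{"dp":[-0.2,4.5,0],"rot":[0,0,-0.4]},{"dp":[-0.2,4.5,0],"rot":[0,0,-0.4]},{"dp":[-0.2,4.5,0],"rot":[0,0,-0.5]},{"dp":[-0.2,4.5,0],"rot":[0,0,-0.5]}]' 8
python3 -m crank '[{"dp":[-0.2,4.5,0],"rot":[0,0,-0.5]},{"dp":[-0.2,4,0],"rot":[0,0,-0.5]},{"dp":[-0.2,2.8,0],"rot":[0,0,-0.5]},{"dp":[-0.1,1.5,0],"rot":[0,0,-0.5]},{"dp":[0,0.6,0],"rot":[0,0,0]}]'
python3 -m crank '[{"dp":[0,0,-1],"rot":[0,0,0]},{"dp":[0,0,-2],"rot":[0,0,0]},{"dp":[0,0,-2],"rot":[0,0,0]},{"dp":[0,0,-1.5],"rot":[0,0,0]},{"dp":[0,0,0],"rot":[0,0,0]}]'
```

```text
clock: 16.25
eef_pos: [0.4521, -0.1046, 0.1198]
tool_rot: [3.14, -0.0, 1.507]
contact_force: [0.2, 0.2, -0.0]
grip_width: 0.0799
grasp_force: 0.0
clock: 16.75
eef_pos: [0.4452, 0.0301, 0.1197]
tool_rot: [3.14, -0.001, 1.477]
contact_force: [0.4, -0.4, 0.7]
grip_width: 0.0799
grasp_force: 0.0
clock: 17.25
eef_pos: [0.4445, 0.0268, 0.0528]
tool_rot: [-3.14, 0.002, 1.472]
contact_force: [-0.6, -0.4, -0.5]
grip_width: 0.0804
grasp_force: 0.0
```

```bash

python3 -m crank '[{"dp":[0,0,-1],"rot":[0,0,0]},{"dp":[0,0,-0.5],"rot":[0,0,0]},{"dp":[0,0,-0.1],"rot":[0,0,0]},{"dp":[0,0,0],"rot":[0,0,0]},{"dp":[0,0,0],"rot":[0,0,0]}]'
python3 -m crank '[{"dp":[0,0,0],"rot":[0,0,0]},{"dp":[0,0,0],"rot":[0,0,0]},{"dp":[0,0,0],"rot":[0,0,0]},{"dp":[0,0,0],"rot":[0,0,0]},{"dp":[0,0,0],"rot":[0,0,0]}]' 4 30
python3 -m crank '[{"dp":[0,0,0],"rot":[0,0,0]},{"dp":[0,0,0.5],"rot":[0,0,0]},{"dp":[0,0,1],"rot":[0,0,0]},{"dp":[0,0,1.5],"rot":[0,0,0]},{"dp":[0,0,1.5],"rot":[0,0,0]}]'
python3 - <<'E'
from h import *
c=save('scene','s4');im=cv2.imread('pics/s4.png')
cv2.imwrite('pics/s4b.png',cv2.resize(im[130:220,200:320],None,fx=5,fy=5,interpolation=cv2.INTER_CUBIC))
E
```

```text
clock: 17.75
eef_pos: [0.4452, 0.0275, 0.0382]
tool_rot: [3.141, -0.0, 1.472]
contact_force: [0.2, -0.2, 0.5]
grip_width: 0.08
grasp_force: 0.0
clock: 18.25
eef_pos: [0.4453, 0.0277, 0.0378]
tool_rot: [3.141, -0.0, 1.473]
contact_force: [0.8, -0.8, 2.0]
grip_width: 0.0536
grasp_force: 30.0
clock: 18.75
eef_pos: [0.4441, 0.0274, 0.0832]
tool_rot: [-3.14, 0.001, 1.473]
contact_force: [0.6, 0.3, -1.2]
grip_width: 0.0539
grasp_force: 30.0
```

View pics/s4b.png

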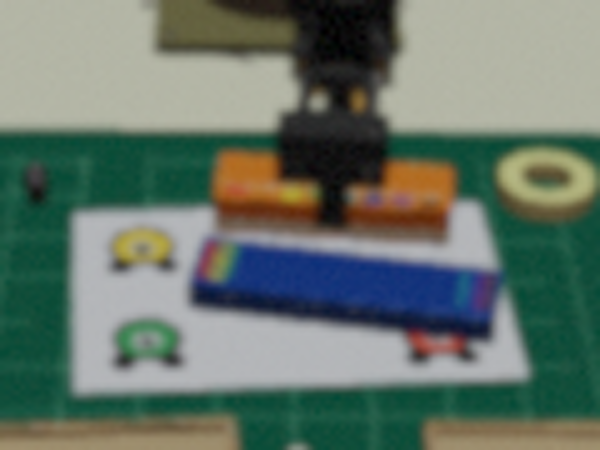

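The box is held level at (335,195) and the pencil tin stayed in place. Now to the medium tray.

```bash

python3 -m crank '[{"dp":[0.5,0.3,1],"rot":[0,0,0.4]},{"dp":[1,1,0.5],"rot":[0,0,0.5]},{"dp":[1.7,1.4,0],"rot":[0,0,0.5]},{"dp":[2,1.6,0],"rot":[0,0,0.5]},{"dp":[2,1.6,0],"rot":[0,0,0.5]}]'
python3 -m crank '[{"dp":[2,1.6,0],"rot":[0,0,0.5]},{"dp":[2,1.6,0],"rot":[0,0,0.5]},{"dp":[2,1.6,0],"rot":[0,0,0.5]},{"dp":[2,1.6,0],"rot":[0,0,0.5]},{"dp":[1.7,1.4,0],"rot":[0,0,0.5]}]'
python3 -m crank '[{"dp":[1,0.9,0],"rot":[0,0,0.3]},{"dp":[0.6,0.4,0],"rot":[0,0,0]},{"dp":[0.2,0,0],"rot":[0,0,0]},{"dp":[0,0,0],"rot":[0,0,0]},{"dp":[0,0,0],"rot":[0,0,0]}]'
python3 -m crank '[{"dp":[0,0,-1],"rot":[0,0,0]},{"dp":[0,0,-1.5],"rot":[0,0,0]},{"dp":[0,0,-1.5],"rot":[0,0,0]},{"dp":[0,0,-1.2],"rot":[0,0,0]},{"dp":[0,0,-0.8],"rot":[0,0,0]}]'
```

```text
clock: 19.3
eef_pos: [0.5169, 0.0867, 0.0974]
tool_rot: [-3.14, 0.001, 1.515]
contact_force: [0.5, -0.2, -2.4]
grip_width: 0.0536
grasp_force: 30.0
clock: 19.8
eef_pos: [0.6141, 0.165, 0.0969]
tool_rot: [-3.14, 0.001, 1.559]
contact_force: [-0.2, -0.5, -0.7]
grip_width: 0.0538
grasp_force: 30.0
clock: 20.3
eef_pos: [0.6313, 0.1765, 0.0974]
tool_rot: [-3.141, 0.001, 1.563]
contact_force: [-0.7, -0.2, -1.6]
grip_width: 0.0539
grasp_force: 30.0
clock: 20.8
eef_pos: [0.631, 0.1773, 0.0356]
tool_rot: [-3.139, 0.001, 1.564]
contact_force: [0.3, 0.3, -1.8]
grip_width: 0.0536
grasp_force: 30.0
```

```bash

python3 -m crank '[{"dp":[0,0,-0.8],"rot":[0,0,0]},{"dp":[0,0,-0.5],"rot":[0,0,0]},{"dp":[0,0,-0.3],"rot":[0,0,0]},{"dp":[0,0,0],"rot":[0,0,0]},{"dp":[0,0,0],"rot":[0,0,0]}]'
```

```text
clock: 21.3
eef_pos: [0.6323, 0.1778, 0.0222]
tool_rot: [3.141, -0.0, 1.563]
contact_force: [-0.2, 0.9, -1.9]
grip_width: 0.0534
grasp_force: 30.0
```

```bash

python3 -m crank '[{"dp":[0,0,-0.2],"rot":[0,0,0]},{"dp":[0,0,-0.15],"rot":[0,0,0]},{"dp":[0,0,-0.1],"rot":[0,0,0]},{"dp":[0,0,0],"rot":[0,0,0]},{"dp":[0,0,0],"rot":[0,0,0]}]'
python3 -m crank '[{"dp":[0,0,-0.05],"rot":[0,0,0]},{"dp":[0,0,0],"rot":[0,0,0]},{"dp":[0,0,0],"rot":[0,0,0]},{"dp":[0,0,0],"rot":[0,0,0]},{"dp":[0,0,0],"rot":[0,0,0]}]'
```

```text
clock: 21.8
eef_pos: [0.632, 0.1776, 0.0172]
tool_rot: [3.141, -0.0, 1.563]
contact_force: [-0.6, 0.0, -1.6]
grip_width: 0.0535
grasp_force: 30.0
clock: 22.3
eef_pos: [0.6321, 0.1777, 0.017]
tool_rot: [3.141, -0.0, 1.563]
contact_force: [-0.5, 0.2, 1.7]
grip_width: 0.0536
grasp_force: 30.0
```

```bash

python3 -m crank '[{"dp":[0,0,0],"rot":[0,0,0]},{"dp":[0,0,0],"rot":[0,0,0]},{"dp":[0,0,0],"rot":[0,0,0]},{"dp":[0,0,0],"rot":[0,0,0]},{"dp":[0,0,0],"rot":[0,0,0]}]' 7.4
python3 -m crank '[{"dp":[0,0,0.6],"rot":[0,0,0]},{"dp":[0,0,1.5],"rot":[0,0,0]},{"dp":[0,0,3],"rot":[0,0,0]},{"dp":[0,0,3],"rot":[0,0,0]},{"dp":[-1,-0.6,2],"rot":[0,0,-1]}]'
python3 -m crank '[{"dp":[-3,-2.4,0],"rot":[0,0,-2]},{"dp":[-4,-3,0],"rot":[0,0,-2]},{"dp":[-4,-3,0],"rot":[0,0,-2]},{"dp":[-3.5,-2.6,0],"rot":[0,0,-2]},{"dp":[-2,-1.6,0],"rot":[0,0,-1.9]}]' 8.4
python3 -m crank '[{"dp":[-0.9,-0.8,0],"rot":[0,0,0]},{"dp":[0,0,0],"rot":[0,0,0]},{"dp":[0,0,0],"rot":[0,0,0]},{"dp":[0,0,0],"rot":[0,0,0]},{"dp":[0,0,0],"rot":[0,0,0]}]'
python3 - <<'E'
from h import *
save('scene','s5');c=save('top','t5');im=cv2.imread('pics/t5.png')
cv2.imwrite('pics/t5b.png',cv2.resize(im[140:270,85:425],(800,306),interpolation=cv2.INTER_CUBIC))
E
```

```text
clock: 22.8
eef_pos: [0.632, 0.1776, 0.0167]
tool_rot: [3.141, -0.0, 1.563]
contact_force: [-0.0, -0.4, 1.0]
grip_width: 0.0739
grasp_force: 0.0
clock: 23.3
eef_pos: [0.624, 0.1733, 0.1214]
tool_rot: [3.136, -0.003, 1.546]
contact_force: [0.3, 0.3, 0.7]
grip_width: 0.074
grasp_force: 0.0
clock: 23.8
eef_pos: [0.4538, 0.0431, 0.1191]
tool_rot: [-3.141, 0.002, 1.371]
contact_force: [0.0, -0.6, -0.4]
grip_width: 0.0837
grasp_force: 0.0
clock: 24.3
eef_pos: [0.4492, 0.0388, 0.1177]
tool_rot: [3.14, -0.001, 1.374]
contact_force: [-0.4, -1.0, -0.3]
grip_width: 0.0839
grasp_force: 0.0
```

View pics/t5b.png

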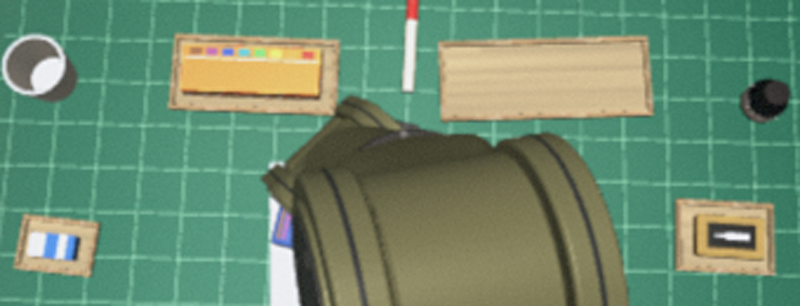

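The three trays hold the pastel box at (250,72), the eraser at (53,246) and the nib tin at (730,237), all flat and well inside. The cup and ink bottle are unmoved.

```bash

python3 -m crank '[{"dp":[-0.3,-0.2,-1],"rot":[0,0,0]},{"dp":[0,0,-2],"rot":[0,0,0]},{"dp":[0,0,-2],"rot":[0,0,0]},{"dp":[0,0,-1.5],"rot":[0,0,0]},{"dp":[0,0,-1],"rot":[0,0,0]}]' 8.6
python3 -m crank '[{"dp":[0,0,-1],"rot":[0,0,0]},{"dp":[0,0,-1],"rot":[0,0,0]},{"dp":[0,0,-0.5],"rot":[0,0,0]},{"dp":[0,0,-0.3],"rot":[0,0,0]},{"dp":[0,0,0],"rot":[0,0,0]}]'
python3 -m crank '[{"dp":[0,0,0],"rot":[0,0,0]},{"dp":[0,0,0],"rot":[0,0,0]},{"dp":[0,0,0],"rot":[0,0,0]},{"dp":[0,0,0],"rot":[0,0,0]},{"dp":[0,0,0],"rot":[0,0,0]}]' 4.5 35
python3 -m crank '[{"dp":[0,0,0],"rot":[0,0,0]},{"dp":[0,0,0.4],"rot":[0,0,0]},{"dp":[0,0,1],"rot":[0,0,0]},{"dp":[0,0,1],"rot":[0,0,0]},{"dp":[0,0,1],"rot":[0,0,0]}]'
python3 - <<'E'
from h import *
c=save('scene','s6');im=cv2.imread('pics/s6.png')
cv2.imwrite('pics/s6b.png',cv2.resize(im[130:220,200:320],None,fx=5,fy=5,interpolation=cv2.INTER_CUBIC))
E
```

```text
clock: 24.9
eef_pos: [0.445, 0.036, 0.0416]
tool_rot: [-3.141, 0.0, 1.374]
contact_force: [-0.8, -0.0, 0.5]
grip_width: 0.0856
grasp_force: 0.0
clock: 25.4
eef_pos: [0.4465, 0.0358, 0.0197]
tool_rot: [-3.138, 0.001, 1.375]
contact_force: [-0.7, -0.6, -0.2]
grip_width: 0.086
grasp_force: 0.0
clock: 25.9
eef_pos: [0.4466, 0.0355, 0.0204]
tool_rot: [-3.139, 0.001, 1.373]
contact_force: [-0.4, 0.1, 2.0]
grip_width: 0.0588
grasp_force: 35.0
clock: 26.4
eef_pos: [0.4456, 0.0352, 0.0543]
tool_rot: [-3.137, 0.002, 1.373]
contact_force: [-0.0, -0.4, -3.2]
grip_width: 0.059
grasp_force: 35.0
```

View pics/s6b.png

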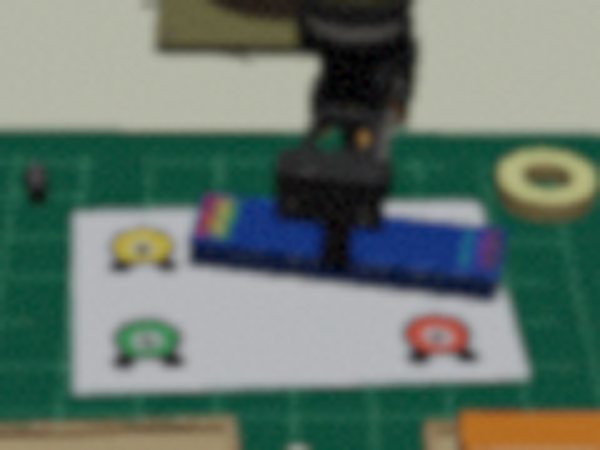

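The tin is lifted and level, but the grip reaches only about 4 mm down its side (TCP at z = 20 mm). I'll set it back and grip lower.

```bash

python3 -m crank '[{"dp":[0,0,-0.8],"rot":[0,0,0]},{"dp":[0,0,-0.8],"rot":[0,0,0]},{"dp":[0,0,-0.8],"rot":[0,0,0]},{"dp":[0,0,-0.6],"rot":[0,0,0]},{"dp":[0,0,-0.2],"rot":[0,0,0]}]'
python3 -m crank '[{"dp":[0,0,-0.1],"rot":[0,0,0]},{"dp":[0,0,-0.1],"rot":[0,0,0]},{"dp":[0,0,0],"rot":[0,0,0]},{"dp":[0,0,0],"rot":[0,0,0]},{"dp":[0,0,0],"rot":[0,0,0]}]'
```

```text
clock: 26.95
eef_pos: [0.4456, 0.0356, 0.0213]
tool_rot: [-3.137, 0.002, 1.374]
contact_force: [-0.3, -0.2, -2.8]
grip_width: 0.0592
grasp_force: 35.0
clock: 27.45
eef_pos: [0.4458, 0.0355, 0.0204]
tool_rot: [-3.138, 0.001, 1.373]
contact_force: [-1.8, 0.4, 1.8]
grip_width: 0.0589
grasp_force: 35.0
```

```bash

python3 -m crank '[{"dp":[0,0,0],"rot":[0,0,0]},{"dp":[0,0,0],"rot":[0,0,0]},{"dp":[0,0,0],"rot":[0,0,0]},{"dp":[0,0,0],"rot":[0,0,0]},{"dp":[0,0,0],"rot":[0,0,0]}]' 8.4
python3 -m crank '[{"dp":[0,0,-0.4],"rot":[0,0,0]},{"dp":[0,0,-0.3],"rot":[0,0,0]},{"dp":[0,0,0],"rot":[0,0,0]},{"dp":[0,0,0],"rot":[0,0,0]},{"dp":[0,0,0],"rot":[0,0,0]}]'
```

```text
clock: 27.95
eef_pos: [0.4465, 0.0355, 0.0202]
tool_rot: [-3.139, 0.001, 1.373]
contact_force: [0.0, 0.0, 0.5]
grip_width: 0.0838
grasp_force: 0.0
clock: 28.45
eef_pos: [0.4463, 0.0355, 0.0133]
tool_rot: [-3.139, 0.002, 1.373]
contact_force: [-0.0, 0.9, -0.5]
grip_width: 0.0836
grasp_force: 0.0
```

```bash

python3 -m crank '[{"dp":[0,0,0],"rot":[0,0,0]},{"dp":[0,0,0],"rot":[0,0,0]},{"dp":[0,0,0],"rot":[0,0,0]},{"dp":[0,0,0],"rot":[0,0,0]},{"dp":[0,0,0],"rot":[0,0,0]}]' 4.5 35
python3 -m crank '[{"dp":[0,0,0.4],"rot":[0,0,0]},{"dp":[0,0,1],"rot":[0,0,0]},{"dp":[0,0,1.5],"rot":[0,0,0]},{"dp":[0,0,1.5],"rot":[0,0,0]},{"dp":[0,0,1.1],"rot":[0,0,0]}]'
python3 -m crank '[{"dp":[0.5,-0.5,0.5],"rot":[0,0,0]},{"dp":[1.2,-1.3,0],"rot":[0,0,1]},{"dp":[1.8,-1.8,0],"rot":[0,0,1.5]},{"dp":[2,-2,0],"rot":[0,0,1.5]},{"dp":[2,-2,0],"rot":[0,0,1.5]}]'
python3 -m crank '[{"dp":[2,-2,0],"rot":[0,0,1.5]},{"dp":[2,-2,0],"rot":[0,0,1.5]},{"dp":[2,-2,0],"rot":[0,0,1.5]},{"dp":[2,-2,0],"rot":[0,0,1.5]},{"dp":[1.6,-1.7,0],"rot":[0,0,1.5]}]'
python3 -m crank '[{"dp":[1.1,-1.2,0],"rot":[0,0,1]},{"dp":[0.6,-0.7,0],"rot":[0,0,0.7]},{"dp":[0.2,-0.3,0],"rot":[0,0,0]},{"dp":[0,0,0],"rot":[0,0,0]},{"dp":[0,0,0],"rot":[0,0,0]}]'
```

```text
clock: 28.95
eef_pos: [0.4462, 0.0355, 0.0133]
tool_rot: [-3.139, 0.001, 1.373]
contact_force: [-0.3, 0.5, 0.7]
grip_width: 0.0595
grasp_force: 35.0
clock: 29.45
eef_pos: [0.4461, 0.0351, 0.0679]
tool_rot: [-3.138, 0.002, 1.373]
contact_force: [-0.6, -0.0, -3.3]
grip_width: 0.0598
grasp_force: 35.0
clock: 29.95
eef_pos: [0.5213, -0.0417, 0.072]
tool_rot: [-3.137, 0.002, 1.47]
contact_force: [-0.1, 0.9, -3.1]
grip_width: 0.0596
grasp_force: 35.0
clock: 30.45
eef_pos: [0.6173, -0.1396, 0.0714]
tool_rot: [-3.137, 0.002, 1.6]
contact_force: [-1.2, 0.6, -4.3]
grip_width: 0.0598
grasp_force: 35.0
clock: 30.95
eef_pos: [0.6355, -0.1589, 0.072]
tool_rot: [-3.137, 0.001, 1.631]
contact_force: [0.6, 0.7, -4.0]
grip_width: 0.0595
grasp_force: 35.0
```

Position and yaw are on target. Lower to about z = 0.0163.

```bash

python3 -m crank '[{"dp":[0,0,-0.8],"rot":[0,0,0]},{"dp":[0,0,-1.2],"rot":[0,0,0]},{"dp":[0,0,-1.2],"rot":[0,0,0]},{"dp":[0,0,-0.9],"rot":[0,0,0]},{"dp":[0,0,-0.6],"rot":[0,0,0]}]'
python3 -m crank '[{"dp":[0,0,-0.4],"rot":[0,0,0]},{"dp":[0,0,-0.2],"rot":[0,0,0]},{"dp":[0,0,-0.1],"rot":[0,0,0]},{"dp":[0,0,0],"rot":[0,0,0]},{"dp":[0,0,0],"rot":[0,0,0]}]'
```

```text
clock: 31.45
eef_pos: [0.6355, -0.1596, 0.0237]
tool_rot: [-3.137, 0.002, 1.63]
contact_force: [0.3, -0.5, -3.8]
grip_width: 0.0592
grasp_force: 35.0
clock: 31.95
eef_pos: [0.6366, -0.1596, 0.0188]
tool_rot: [-3.139, 0.002, 1.63]
contact_force: [-0.5, -1.3, -3.1]
grip_width: 0.0598
grasp_force: 35.0
```

```bash

python3 -m crank '[{"dp":[0,0,-0.1],"rot":[0,0,0]},{"dp":[0,0,-0.1],"rot":[0,0,0]},{"dp":[0,0,0],"rot":[0,0,0]},{"dp":[0,0,0],"rot":[0,0,0]},{"dp":[0,0,0],"rot":[0,0,0]}]'
python3 -m crank '[{"dp":[0,0,-0.05],"rot":[0,0,0]},{"dp":[0,0,0],"rot":[0,0,0]},{"dp":[0,0,0],"rot":[0,0,0]},{"dp":[0,0,0],"rot":[0,0,0]},{"dp":[0,0,0],"rot":[0,0,0]}]'
```

```text
clock: 32.45
eef_pos: [0.6364, -0.1596, 0.0164]
tool_rot: [-3.139, 0.002, 1.63]
contact_force: [-0.2, 0.0, -2.2]
grip_width: 0.0595
grasp_force: 35.0
clock: 32.95
eef_pos: [0.6364, -0.1596, 0.0164]
tool_rot: [-3.139, 0.002, 1.63]
contact_force: [-2.5, 0.3, 5.0]
grip_width: 0.0596
grasp_force: 35.0
```

Contact made. Release, rise and back away.

```bash

python3 -m crank '[{"dp":[0,0,0],"rot":[0,0,0]},{"dp":[0,0,0],"rot":[0,0,0]},{"dp":[0,0,0],"rot":[0,0,0]},{"dp":[0,0,0],"rot":[0,0,0]},{"dp":[0,0,0],"rot":[0,0,0]}]' 8.2
python3 -m crank '[{"dp":[0,0,0.6],"rot":[0,0,0]},{"dp":[0,0,1.5],"rot":[0,0,0]},{"dp":[0,0,3],"rot":[0,0,0]},{"dp":[0,0,4],"rot":[0,0,0]},{"dp":[-1,1,4],"rot":[0,0,0]}]'
python3 -m crank '[{"dp":[-3,3,2],"rot":[0,0,0]},{"dp":[-4,3,1],"rot":[0,0,0]},{"dp":[-4,3,0],"rot":[0,0,0]},{"dp":[-3,3,0],"rot":[0,0,0]},{"dp":[-2,2,0],"rot":[0,0,0]}]'
python3 -m crank '[{"dp":[0,0,0],"rot":[0,0,0]},{"dp":[0,0,0],"rot":[0,0,0]},{"dp":[0,0,0],"rot":[0,0,0]},{"dp":[0,0,0],"rot":[0,0,0]},{"dp":[0,0,0],"rot":[0,0,0]}]'
python3 - <<'E'
from h import *
c=save('top','t7');im=cv2.imread('pics/t7.png')
a=cv2.resize(im[140:270,85:425],(800,306),interpolation=cv2.INTER_CUBIC)
c=save('scene','s7');im=cv2.imread('pics/s7.png')
b=cv2.resize(im[170:265,105:425],(800,238),interpolation=cv2.INTER_CUBIC)
cv2.imwrite('pics/t7b.png',np.vstack([a,b]))
E
```

```text
clock: 33.45
eef_pos: [0.6363, -0.1595, 0.0158]
tool_rot: [-3.139, 0.002, 1.63]
contact_force: [0.1, -0.2, 0.2]
grip_width: 0.0819
grasp_force: 0.0
clock: 33.95
eef_pos: [0.6271, -0.1509, 0.1492]
tool_rot: [-3.141, 0.003, 1.627]
contact_force: [0.0, -0.5, 0.1]
grip_width: 0.082
grasp_force: 0.0
clock: 34.45
eef_pos: [0.4649, -0.0083, 0.1783]
tool_rot: [-3.14, 0.002, 1.633]
contact_force: [1.0, 0.4, -0.4]
grip_width: 0.082
grasp_force: 0.0
clock: 34.95
eef_pos: [0.4677, -0.0108, 0.1766]
tool_rot: [-3.139, 0.002, 1.628]
contact_force: [-0.4, 1.3, 0.6]
grip_width: 0.0821
grasp_force: 0.0
```

View pics/t7b.png

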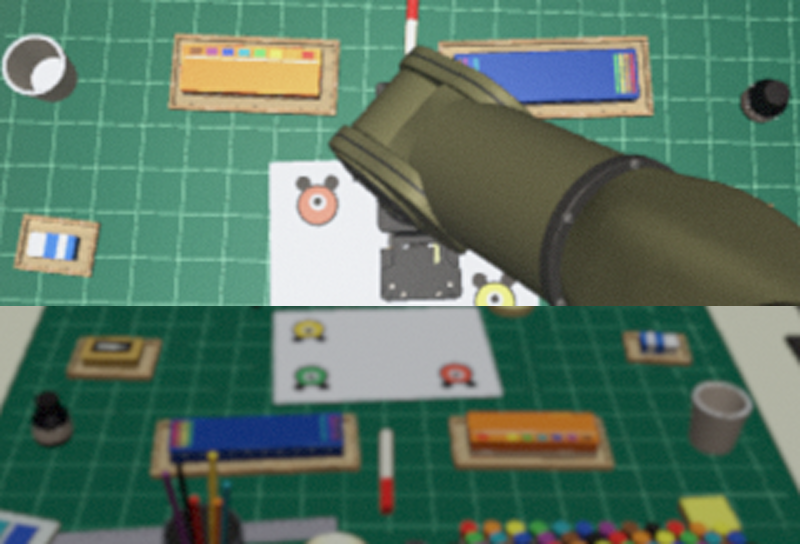

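Both views show all four things flat in their trays, with the cup and ink bottle standing and the arm clear.

```bash
python3 -c "
from cell import env
print(env.hand_in())"
```

```text
the job is handed in; nothing more can be done
None
```

I've handed the job in: the eraser, nib tin, pastel box and pencil tin each look flat in their own fitting tray in the final pictures, and the ink bottle and water cup stand where they were (about 35 s on the clock; the hand-in returned no verdict).

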